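Hang the bronze ornament to dry and tug-test it

ROBOT

A 7-joint arm with a two-finger parallel gripper is mounted at the origin on the work surface. World frame = base frame: x ahead of the robot, y to its left, z up, the work surface at z = 0. Lengths are in m, angles in rad, forces in N, time in s.
With the tool pointing down it reaches from about 0.4 to 0.875 m from the base axis. Payload 19.3 kg.
Tool frame: the origin (TCP) lies where the fingers leave the gripper's body, on its centre line; the fingertips stand bot.tip_reach ahead of it and the grasp point (between the pads) lies 54 mm ahead of it (bot.tip_reach is the distance from the TCP to the fingertips, in m); z points along the fingers, y is the line along which they close (so a half turn about z gives the same grasp; the last joint's range is limited). The gripper opens to 85 mm and grips with 20 to 120 N. Pads are 22 mm wide; open, the fingers measure 114 mm over their backs; the gripper's body (76 mm by 85 mm) begins 54 mm behind the grasp point. The pads swing forward as they close: fully open they stand 13 mm farther back than shut.
Start: joints at [1.172, 0.521, -0.036, 1.599, 0.021, 1.021, -0.113], TCP at [0.202, -0.592, 0.304] pointing down, gripper open.
Joint ranges: [-2.91, 2.91], [-0.3, 2.13], [-1.5, 1.42], [0.17, 2.43], [-1.26, 4.41], [0.16, 1.93], [-2.52, 2.52]. Speed limits (rad/s): [1.89, 1.89, 2.39, 2.39, 3.01, 3.01, 3.01].

INTERFACE

Orientations are given as [roll, pitch, yaw] about the fixed x, y, z axes, in that order (R = Rz(yaw) Ry(pitch) Rx(roll)).
In Python, from workcell import bot gives the robot as it stands. The module is installed in compiled form; this text tells all that it offers.
- The arm moves only by the shell command python3 -m jog 'ROWS' [FORCE]. ROWS is JSON, a list that holds one entry, the list of rows, each a list of 7 numbers: the shift along the tool's x, y, z in mm, then the turn, a rotation vector about the tool's x, y, z in rad, then the opening, from 0 (shut) to 1 (fully open). In form: [[[tx, ty, tz, wx, wy, wz, fingers], ...]]. A call has 1 to 5 rows; each row shifts and turns the commanded pose from where the row before left it, along the tool's axes as they then stand; what a row does not reach is not made up. A row lasts 1/10 s, in which the tool goes at most 50 mm and 8.59 degrees, less where a joint would pass 70% of its speed; a pose out of reach is approached as far as the arm can. A call is refused whole if a number of a shift passes 50 or a number of a turn 0.15, either way. A call with a gripper value outside its range is refused whole. The fingers move at their own pace and stop on an object; FORCE is the grip in N (left out, the last holds). Time passes only in rows, so rows that do not move let the fingers close. It gives the time, the measured TCP pose, the force, the opening and the grip force at its end, in the units of the state.
- bot.observe(): the state, without advancing time (a new reading comes with each control period).
- bot.grab_frame(name): name is "side" or "top" or "wrist"; returns a dict with "img" (400x640x3 uint8, red, green, blue), "intrinsics" (3x3 intrinsics, pixels), "k1" (the pictures are not rectified: a ray, as slopes to the right and down, at radius r is drawn at 1 + k1 r^2 times it, then the intrinsics apply), "R" (3x3) and "t" (3): a world point X has camera coordinates R X + t; the wrist camera has in their place "tool_from_camera" (4x4, takes a point from camera to tool coordinates, whose origin is the TCP and whose axes are the flange's). Camera axes: x right, y down, z forward; pixel columns grow to the right and rows downward; lengths in m; the calibration is good to about 2 mm. A picture is of the moment at which its call begins: read the wrist's pose just before it. There is no depth.
- bot.job_done(): hands the job in; it is judged then, once.
Trained networks look in a picture, given as the dict that the camera call returned (one of the last four; its "shot" number tells which), for a name from the list of things; names that differ only in an ending like _2 or _b are one class to them, and where a whole thing is asked for, a point or a joint stands for the part that bears it (a point fixed in the world has none). Each returns a list of dicts, best first, with "conf" (0 to 1); they miss things now and then, are a little off and sometimes report something else, mostly with a low value. They report only what shows in the picture. A call takes as long as a camera call.
- bot.trace(query, picture): "region" (400x640 bool, what is visible of it).
- bot.spot_point(query, picture): "xyz" ([x, y, z] in m, in world coordinates, good to about 4 mm: a listed point, or the origin of a listed thing).
The state is a dict: "clock": time; "qpos": joint angles; "qd": joint speeds; "joint_efforts": joint torques, N m; "position": TCP position; "tool_rot": TCP orientation; "force": force on the tool from outside, world axes, zero at the start; "moment": the same for the moment, N m; "grip_width": finger opening in m; "finger_force": force on a finger pad.
Only numpy, scipy, OpenCV 4.12 (cv2) and the standard library are available. Lean on these libraries where they do the work, as an engineer would, in place of code of your own. Each camera call takes 0.05 s, during which the arm holds its last target. There are 200 camera calls.

TASK

Pick the bronze-coloured ornament off its grey disc and hang it by its wire loop on the hook of the drying stand. While still gripping it, tug it down gently and steadily, with about 5 newtons for a good half second and never over 10 newtons on the hook in all, to confirm that the hook holds it; then let go and leave it hanging at rest. Do not knock or wrench the stand, and leave the green ornament and everything else on the table where it stands.

Things in the scene. Friction and masses are not known exactly. Their poses are not given: they have to be found in the camera images.
- bronze_center (a point): Centre of the bronze ornament's round body, a drum 44 mm in diameter and 26 mm thick; its flat faces look along its own +y and -y (grip there), z is up. It weighs 75 to 140 g and stands, foot 25 mm below this point, on a grey disc (72 mm across, 8 mm high).
- bronze: The bronze ornament; origin under its foot, 25 mm below its centre. A brass wire loop (wire 3 mm) stands up from its brass cap in its y-z plane, so a hook passes through along its x, from either side. Inside it is 19 mm wide; its top is arched, highest in the middle.
- bronze_cap (a point): Middle of the top of its round brass cap (26 mm across), 27 mm above the centre. The loop's legs are pushed into the cap to a depth that differs each run and is not measured: the underside of the arch is 22 to 32 mm above this point. They are a tight fit and do not slip under a gentle tug.
- stand: Drying stand, fixed: foot plate 110 x 130 x 18 mm, post 14 mm thick and 212 mm high on z, hook arm along its own -x. Origin: under the foot plate, on the post's axis. The arm is a level 6 mm bar, upper side at 200 mm; 118 mm out its end turns up to 7 mm above that (tip 125 mm out). A red collar of 13 mm radius carries it on the post.
- hook_seat (a point): Point on the upper side of the unloaded arm, 90 mm out from the post's axis: a good place for the loop. Axes as the stand. The arm is sprung: pulled down, it slides down the post about 1 mm per 4 N (6 mm at most) and springs back. This point is fixed to the stand and does not show that sag.
- green_center (a point): a green ornament of the same make as the bronze one; not to be touched. Point: centre of its round body
- gel_jar_center (a point): closed white jar, 72 mm across, 62 mm high. Point: half-way up
- ink_green_center (a point): green glass ink bottle, 32 mm across, 65 mm high. Point: half-way up
- ink_amber_center (a point): amber glass ink bottle, 32 mm across, 70 mm high. Point: half-way up
- half_shell_center (a point): silver half shell lying dome up, 110 mm across, 55 mm high. Point: half-way up
- gold_pot_center (a point): small open brass-coloured pot, 52 mm across, 45 mm high. Point: half-way up
- spray_center (a point): black spray bottle, 36 mm across, 110 mm high. Point: half-way up
- brush_center (a point): paint brush lying flat, 160 mm long. Point: near the middle of its length

How it is judged:
By the outcome, as a careful person would: the job done as asked, in the order asked, and still so for the second after the job is handed in, with the robot touching nothing.
It also fails if it takes over 56 s, if anything falls off the work surface, if the arm or the gripper's body presses on something with over 40 N, if the wrist force passes 120 N, or if a joint passes its speed limit or range.

## Working session

There is one attempt and no reset: what is moved stays moved. The work goes in short steps, Python scripts to look and compute and a shell command to move; the robot and the scene stay as the last step left them, time stands still between calls to the robot, and variables do not carry over. Pictures are saved under pics/ and viewed, at most 10 in all, crops included, and the job is handed in when it is done.

```bash
mkdir -p pics; cat > h.py <<'E'
import numpy as np, cv2
from workcell import bot
from scipy.spatial.transform import Rotation as Ro
def save(f,n): cv2.imwrite('pics/'+n+'.png',f['img'][:,:,::-1])
def proj(f,X):
    if 'R' in f: c=f['R']@np.array(X)+f['t']
    else:
        s=f['pose']; T=np.linalg.inv(f['tool_from_camera']); p=s[1].T@(np.array(X)-s[0]); c=T[:3,:3]@p+T[:3,3]
    s=c[:2]/c[2]; s=s*(1+f['k1']*(s@s)); K=f['intrinsics']; return K[0,0]*s[0]+K[0,2],K[1,1]*s[1]+K[1,2]
def pose():
    s=bot.observe(); return np.array(s['position']),Ro.from_euler('xyz',s['tool_rot']).as_matrix()
def grab(n):
    p=pose(); f=bot.grab_frame(n); f['pose']=p; return f
E
python3 - <<'E'
from h import *
np.set_printoptions(precision=4,suppress=True)
s=bot.observe(); print({k:np.round(v,4) for k,v in s.items()}, bot.tip_reach)
for n in ['side','top']:
    f=grab(n); save(f,n+'0')
    for q in ['bronze_center','bronze','bronze_cap','stand','hook_seat','green_center','gel_jar_center','ink_green_center','ink_amber_center','half_shell_center','gold_pot_center','spray_center','brush_center']:
        r=bot.spot_point(q,f)
        print(n,q,[(np.round(x['xyz'],4),round(x['conf'],2),np.round(proj(f,x['xyz']))) for x in r[:2]])
E
cd pics; python3 -c "
import cv2,numpy as np
cv2.imwrite('both0.png',cv2.resize(np.vstack([cv2.imread('side0.png'),cv2.imread('top0.png')]),(480,600)))"
```

```text
{'clock': np.float64(0.0), 'qpos': array([ 1.1718,  0.522 , -0.0363,  1.6   ,  0.0212,  1.021 , -0.1128]), 'qd': array([-0.0013,  0.0005,  0.0004, -0.0009, -0.0002, -0.0008, -0.0018]), 'joint_efforts': array([ -0.0036, -92.7107,   1.9779, -36.9932,   0.0176,   0.0081,
         0.    ]), 'position': array([ 0.2017, -0.5913,  0.3033]), 'tool_rot': array([-3.1405,  0.0001,  0.3288]), 'force': array([0.6635, 0.5999, 0.4372]), 'moment': array([-0.0113, -0.0016, -0.0538]), 'finger_force': np.float64(0.0), 'grip_width': np.float64(0.0851)} 0.0726
side bronze_center [(array([ 0.4957, -0.1042,  0.0366]), 0.63, array([353., 201.]))]
side bronze [(array([ 0.4953, -0.1031,  0.0073]), 0.8, array([352., 208.])), (array([0.3404, 0.1844, 0.0117]), 0.28, array([364., 317.]))]
side bronze_cap [(array([ 0.4969, -0.1024,  0.0622]), 0.56, array([353., 194.]))]
side stand [(array([0.6491, 0.0905, 0.002 ]), 0.57, array([268., 237.]))]
side hook_seat [(array([0.5557, 0.1056, 0.1985]), 0.82, array([296., 204.]))]
side green_center [(array([ 0.49  , -0.3324,  0.0315]), 0.75, array([383., 155.])), (array([0.59
[... 1128 characters left out ...]
.4874, -0.3315,  0.0368]), 0.69, array([455., 225.]))]
top gel_jar_center [(array([ 0.7618, -0.0965,  0.0329]), 0.92, array([362., 129.])), (array([0.3362, 0.1853, 0.0051]), 0.45, array([260., 287.]))]
top ink_green_center [(array([ 0.7189, -0.1703,  0.0335]), 0.6, array([390., 143.]))]
top ink_amber_center [(array([ 0.6503, -0.2929,  0.0328]), 0.56, array([436., 167.]))]
top half_shell_center [(array([0.4378, 0.3876, 0.0254]), 0.6, array([183., 249.]))]
top gold_pot_center [(array([0.6023, 0.3902, 0.0213]), 0.9, array([184., 189.]))]
top spray_center [(array([0.7009, 0.3358, 0.0552]), 0.81, array([202., 150.]))]
top brush_center [(array([0.3355, 0.1849, 0.0017]), 0.59, array([260., 288.]))]
```

View pics/side0.png

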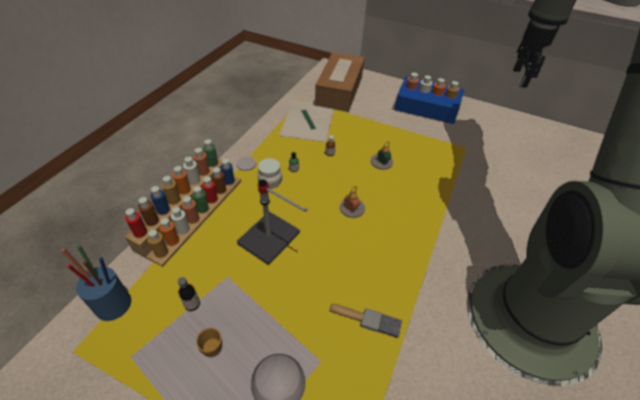

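View pics/top0.png

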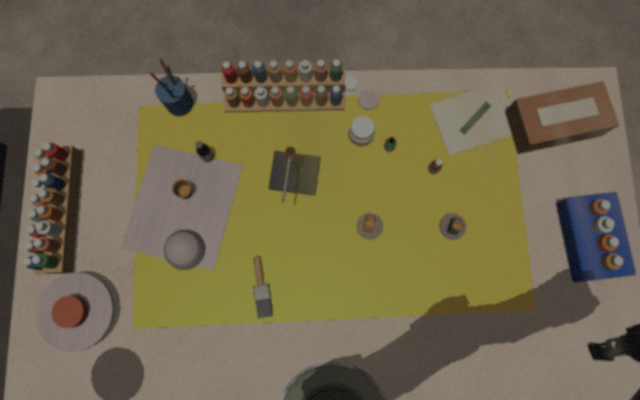

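The side view shows the bronze ornament at about (352,200) on its disc, the stand at (268,237) with its arm seat near (296,204), and the green ornament at (383,155). The top view agrees: bronze at (369,224), stand arm running from (290,155) to (283,200). The networks' positions match both pictures.

```bash
cat >> h.py <<'E'
def plan(p,R,n,start=None):
    p0,R0=start or pose(); w=Ro.from_matrix(R0.T@R).as_rotvec()/n; Ri=R0.copy(); pc=p0.copy(); rows=[]
    for i in range(n):
        d=Ri.T@(p0+(np.array(p)-p0)*(i+1)/n-pc); d=np.round(d*1000,1); pc=pc+Ri@d/1000
        ww=np.round(w,3); Ri=Ri@Ro.from_rotvec(ww).as_matrix(); rows.append([*map(float,d),*map(float,ww)])
    for r in rows: print(r)
    return rows
def tool(yaw,th):
    # tool z points along heading yaw, th below horizontal; tool y horizontal
    z=np.array([np.cos(th)*np.cos(yaw),np.cos(th)*np.sin(yaw),-np.sin(th)]); y=np.array([np.sin(yaw),-np.cos(yaw),0])
    return np.c_[np.cross(y,z),y,z]
E
python3 - <<'E'
from h import *
np.set_printoptions(precision=3,suppress=True)
f=grab('wrist'); print(f['tool_from_camera'],f['intrinsics'])
a=cv2.imread('pics/side0.png')[175:220,320:385];b=cv2.imread('pics/top0.png')[200:245,340:405]
cv2.imwrite('pics/crop0.png',np.hstack([cv2.resize(x,(390,270),interpolation=cv2.INTER_CUBIC) for x in(a,b)]))
# view pose: tool down-tilted toward bronze
R=tool(0.3,np.radians(60)); g=np.array([.496,-.105,.06]); p=g-0.22*R[:,2]
print(pose()[1],R); plan(p,R,14)
E
```

```text
[[ 0.    -0.963 -0.271  0.069]
 [ 1.     0.001 -0.001  0.   ]
 [ 0.001 -0.271  0.963 -0.068]
 [ 0.     0.     0.     1.   ]] [[275.915   0.    321.896]
 [  0.    275.915 204.618]
 [  0.      0.      1.   ]]
[[ 0.946  0.323  0.   ]
 [ 0.323 -0.946 -0.   ]
 [ 0.     0.    -1.   ]] [[ 0.827  0.296  0.478]
 [ 0.256 -0.955  0.148]
 [ 0.5    0.    -0.866]]
[23.3, -26.3, 3.8, -0.001, 0.037, 0.002]
[23.0, -26.4, 4.7, -0.001, 0.037, 0.002]
[22.8, -26.4, 5.4, -0.001, 0.037, 0.002]
[22.5, -26.5, 6.3, -0.001, 0.037, 0.002]
[22.3, -26.6, 7.1, -0.001, 0.037, 0.002]
[21.9, -26.6, 7.8, -0.001, 0.037, 0.002]
[21.5, -26.6, 8.7, -0.001, 0.037, 0.002]
[21.2, -26.7, 9.4, -0.001, 0.037, 0.002]
[20.7, -26.7, 10.2, -0.001, 0.037, 0.002]
[20.3, -26.8, 10.9, -0.001, 0.037, 0.002]
[19.9, -26.9, 11.6, -0.001, 0.037, 0.002]
[19.3, -26.9, 12.3, -0.001, 0.037, 0.002]
[18.8, -26.9, 13.0, -0.001, 0.037, 0.002]
[18.3, -27.0, 13.6, -0.001, 0.037, 0.002]
```

View pics/crop0.png

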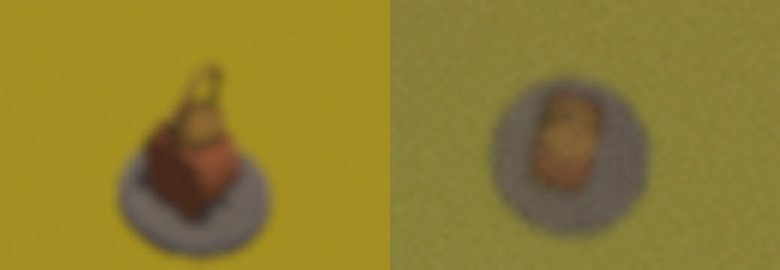

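The left crop (side) shows the bronze drum with a brass cap and the loop rising above it. The right crop (top) shows the drum's long side running nearly along world x, turned roughly -10°. So an approach along +x suits it.

```bash
python3 -m jog '[[[23,-26,4,0,0.037,0.002,1],[23,-26,5,0,0.037,0.002,1],[23,-26,5,0,0.037,0.002,1],[22.5,-26,6,0,0.037,0.002,1],[22,-26.6,7,0,0.037,0.002,1]]]'
python3 -m jog '[[[22,-26.6,8,0,0.037,0.002,1],[21.5,-26.6,8.7,0,0.037,0.002,1],[21,-26.7,9.4,0,0.037,0.002,1],[20.7,-26.7,10,0,0.037,0.002,1],[20,-26.8,11,0,0.037,0.002,1]]]'
python3 -m jog '[[[20,-27,11.6,0,0.037,0.002,1],[19.3,-27,12.3,0,0.037,0.002,1],[18.8,-27,13,0,0.037,0.002,1],[18.3,-27,13.6,0,0.037,0.002,1],[0,0,0,0,0,0,1]]]'
python3 - <<'E'
from h import *
np.set_printoptions(precision=4,suppress=True)
print(pose(),bot.observe()['qpos'])
f=grab('wrist'); save(f,'w1')
for q in ['bronze_center','bronze','bronze_cap']:
    r=bot.spot_point(q,f); print(q,[(np.round(x['xyz'],4),round(x['conf'],2)) for x in r[:2]])
E
```

```text
clock: 1.95
position: [0.2698, -0.4297, 0.2854]
tool_rot: [-3.141, -0.186, 0.319]
force: [0.6, -0.7, -0.1]
grip_width: 0.0851
finger_force: 0.0
clock: 2.45
position: [0.3367, -0.2676, 0.267]
tool_rot: [-3.138, -0.371, 0.308]
force: [1.2, 0.1, -1.6]
grip_width: 0.0854
finger_force: 0.0
clock: 2.95
position: [0.3904, -0.1352, 0.2528]
tool_rot: [-3.132, -0.519, 0.301]
force: [-0.1, -0.6, 0.4]
grip_width: 0.0855
finger_force: 0.0
(array([ 0.3904, -0.1352,  0.2528]), array([[ 0.8292,  0.3014,  0.4707],
       [ 0.2578, -0.9535,  0.1564],
       [ 0.496 , -0.0084, -0.8683]])) [ 1.      0.2525 -0.6907  2.3889 -0.8359  0.2127 -0.1166]
bronze_center [(array([ 0.4988, -0.1053,  0.0342]), 0.67)]
bronze [(array([ 0.5007, -0.1038,  0.0096]), 0.81)]
bronze_cap [(array([ 0.4988, -0.1029,  0.0617]), 0.86)]
```

View pics/w1.png

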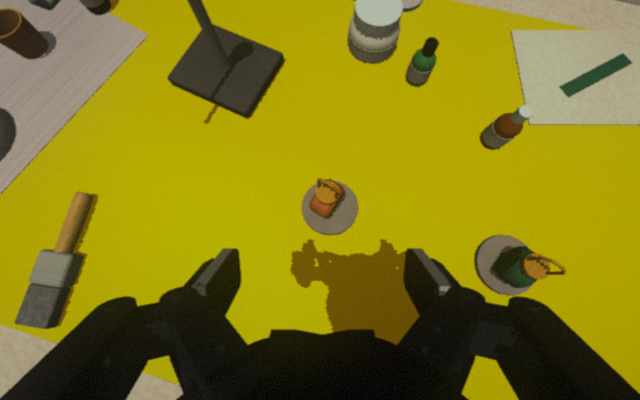

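The wrist view shows the bronze at (328,200) on its disc (330,207), the green ornament at (520,265), and the stand foot at (225,70). Joints 4 and 6 are near their limits, so I'll fit a kinematic model to check which tilt is feasible.

```bash
cat > k.py <<'E'
from h import *
import itertools
D=[([1.1718,.522,-.0363,1.6,.0212,1.021,-.1128],[.2017,-.5913,.3033],Ro.from_euler('xyz',[-3.1405,.0001,.3288]).as_matrix())]
s=bot.observe(); D.append((list(s['qpos']),s['position'],Ro.from_euler('xyz',s['tool_rot']).as_matrix()))
best=[]
for sg in itertools.product([1,-1],repeat=7):
    Rs=[]
    for q,p,R in D:
        M=np.eye(3)
        for i,a in enumerate('zyzyzyz'): M=M@Ro.from_euler(a,sg[i]*q[i]).as_matrix()
        Rs.append(M)
    # R = Rz(b) M Rz(c): b, c grid
    for c in np.arange(-2,2.1)*np.pi/4:
        E=[R@(M@Ro.from_euler('z',c).as_matrix()).T for M,(q,p,R) in zip(Rs,D)]
        b=Ro.from_matrix(E[0]).as_euler('zyx')[0]; B=Ro.from_euler('z',b).as_matrix()
        best.append((sum(np.linalg.norm(B-e) for e in E),sg,b,c))
best.sort(key=lambda x:x[0])
for x in best[:4]:
    _,sg,b,c=x; A=[];y=[]
    for q,p,R in D:
        M=Ro.from_euler('z',b).as_matrix(); cols=[M[:,2]]
        for i,a in enumerate('zyzyzyz'):
            M=M@Ro.from_euler(a,sg[i]*q[i]).as_matrix()
            if i in(2,4,6): cols.append(M[:,2])
        A.append(np.c_[tuple(cols)]); y.append(p)
    sol=np.linalg.lstsq(np.vstack(A),np.hstack(y),rcond=None)[0]
    print(np.round(x[0],4),sg,round(b,3),round(c,3),np.round(sol,4),np.round(np.vstack(A)@sol-np.hstack(y),4))
E
python3 k.py
```

```text
0.0002 (-1, 1, -1, 1, -1, 1, -1) 0.0 1.571 [0.1423 0.6259 0.3757 0.1956] [ 0.0563  0.0145 -0.0107 -0.0093  0.0195  0.0107]
0.0002 (-1, -1, -1, -1, -1, -1, -1) -3.142 -1.571 [0.1423 0.6259 0.3757 0.1956] [ 0.0563  0.0145 -0.0107 -0.0093  0.0195  0.0107]
0.0839 (1, 1, 1, 1, 1, 1, 1) 0.658 -1.571 [ 2.1734 -1.2549  0.0218  0.78  ] [-0.0455  0.0038 -0.0091  0.0096 -0.0336  0.0091]
0.0839 (1, -1, 1, -1, 1, -1, 1) -2.484 1.571 [ 2.1734 -1.2549  0.0218  0.78  ] [-0.0455  0.0038 -0.0091  0.0096 -0.0336  0.0091]
```

```bash
cat > lg.py <<'E'
from h import *; import json
s=bot.observe(); open('log.txt','a').write(json.dumps([list(map(float,s[k])) for k in('qpos','position','tool_rot')])+'\n'); print(np.round(s['qpos'],3))
E
python3 lg.py
python3 -m jog '[[[0,0,-10,-0.05,0,0.087,1],[0,0,-10,-0.05,0,0.087,1],[0,0,-10,-0.05,0,0.087,1],[0,0,-10,-0.05,0,0.087,1],[0,0,0,0,0,0,1]]]'; python3 lg.py
python3 -m jog '[[[0,0,10,0,0.08,0,1],[0,0,10,0,0.08,0,1],[0,0,10,0,0.08,0,1],[0,0,0,0,0,0,1]]]'; python3 lg.py
python3 -m jog '[[[20,0,30,0,0,0,1],[20,0,30,0,0,0,1],[0,0,0,0,0,0,1]]]'; python3 lg.py
```

```text
[ 1.001  0.252 -0.682  2.386 -0.83   0.216 -0.118]
clock: 3.65
position: [0.3747, -0.1427, 0.284]
tool_rot: [-3.134, -0.511, -0.029]
force: [1.0, -0.3, 0.3]
grip_width: 0.0855
finger_force: 0.0
[ 0.838  0.094 -0.555  2.43  -0.568  0.164 -0.761]
clock: 4.05
position: [0.384, -0.1498, 0.29]
tool_rot: [-3.104, -0.588, -0.03]
force: [-0.2, -0.0, -0.7]
grip_width: 0.0852
finger_force: 0.0
[ 0.963  0.113 -0.632  2.431 -1.138  0.162 -0.145]
clock: 4.35
position: [0.4132, -0.1495, 0.2831]
tool_rot: [-3.092, -0.583, -0.031]
force: [0.5, 0.6, 0.6]
grip_width: 0.0858
finger_force: 0.0
[ 0.68   0.155 -0.375  2.392 -1.215  0.162 -0.093]
```

```bash
cat > kin.py <<'E'
from h import *; import json
from scipy.optimize import least_squares
SG=[-1,1,-1,1,-1,1,-1]
LO=np.array([-2.91,-.3,-1.5,.17,-1.26,.16,-2.52]);HI=np.array([2.91,2.13,1.42,2.43,4.41,1.93,2.52])
def frames(q):
    M=np.eye(3);F=[M]
    for i,a in enumerate('zyzyzyz'):
        M=M@Ro.from_euler(a,SG[i]*q[i]).as_matrix(); F.append(M)
    return F
def cols(q):
    F=frames(q); return np.c_[F[0][:,2],F[1][:,:2],F[2],F[4],F[6][:,:2],F[7][:,2]]
def load():
    D=[json.loads(l) for l in open('log.txt')]
    D.append([[1.1718,.522,-.0363,1.6,.0212,1.021,-.1128],[.2017,-.5913,.3033],[-3.1405,.0001,.3288]]); return D
def fit():
    D=load();A=np.vstack([cols(d[0]) for d in D]);y=np.hstack([d[1] for d in D])
    lam=1e-3; n=A.shape[1]
    s=np.linalg.lstsq(np.vstack([A,lam*np.eye(n)]),np.r_[y,np.zeros(n)],rcond=None)[0]
    return s,np.abs(A@s-y).max()
S,res=fit()
def fk(q): return cols(q)@S, frames(q)[7]@Ro.from_euler('z',np.pi/2).as_matrix()
def ik(p,R,q0,wn=.002):
    def f(q):
        pp,RR=fk(q); return np.r_[(pp-p)*10,Ro.from_matrix(RR.T@R).as_rotvec()*3,wn*(q-q0)]
    r=least_squares(f,np.clip(q0,LO+1e-3,HI-1e-3),bounds=(LO,HI)); return r.x,np.linalg.norm(f(r.x)[:6])
E
python3 - <<'E'
from kin import *
np.set_printoptions(precision=3,suppress=True)
print(S,res)
q0=bot.observe()['qpos']; rng=np.random.default_rng(0)
for name,g,yaw in [('pick',[.498,-.104,.033],-.2),('hang',[.5547,.1046,.145],-.128)]:
  for th in [20,30,40,50,60]:
    R=tool(yaw,np.radians(th)); p=np.array(g)-.054*R[:,2]
    sols=[ik(p,R,rng.uniform(LO,HI)) for _ in range(12)]; sols=[s for s in sols if s[1]<.02]
    sols.sort(key=lambda s:np.abs(s[0]-q0).max())
    print(name,th,len(sols),sols[0][0] if sols else '')
E
```

```text
[ 0.32  -0.    -0.011  0.    -0.011  0.53  -0.    -0.037  0.421 -0.
 -0.     0.255] 2.7819123676331436e-06
pick 20 0 
pick 30 0 
pick 40 0 
pick 50 0 
pick 60 8 [ 0.689  0.846 -0.822  2.391  2.251  0.749  2.52 ]
hang 20 0 
hang 30 0 
hang 40 5 [ 0.358  0.966 -1.255  2.397  2.108  1.439  2.411]
hang 50 5 [ 0.185  0.639 -0.88   2.315  1.925  0.885  2.394]
hang 60 5 [-0.553  0.472  0.143  2.245  1.669  0.209  2.52 ]
```

The model fits to microns. Shallow tilts aren't reachable, but a vertical tool works if I grip high on the drum, so that the palm stays above the loop and the bar runs between the fingers. I'll check the reach for both half-turns.

```bash
python3 - <<'E'
from kin import *
np.set_printoptions(precision=3,suppress=True)
q0=bot.observe()['qpos']; rng=np.random.default_rng(0)
Rd=lambda psi: Ro.from_euler('z',psi).as_matrix()@np.diag([1,-1,-1.])
for name,g,psi in [('pick',[.498,-.104,.103],-.2),('hang',[.5547,.1046,.215],-.128)]:
  for fl in [0,np.pi]:
    sols=[ik(np.array(g),Rd(psi+fl),rng.uniform(LO,HI)) for _ in range(12)]+[ik(np.array(g),Rd(psi+fl),q0)]; sols=[s for s in sols if s[1]<.02]
    sols.sort(key=lambda s:np.abs(s[0]-q0).max())
    print(name,fl,len(sols),[s[0] for s in sols[:2]])
g=np.array([.498,-.104]); 
p=np.r_[g-np.array([.02,0]),.25]; plan(p,Rd(-.2),7)
E
```

```text
pick 0 9 [array([-0.259,  0.736,  0.485,  2.056, -0.69 ,  0.514, -1.034]), array([-0.211,  0.717,  0.415,  2.054, -0.598,  0.49 , -1.12 ])]
pick 3.141592653589793 9 [array([ 0.241,  0.664, -0.204,  2.03 ,  0.277,  0.473,  1.203]), array([ 0.436,  0.697, -0.468,  2.02 ,  0.58 ,  0.556,  0.929])]
hang 0 6 [array([-0.625,  0.591,  0.476,  1.861, -0.372,  0.779, -1.648]), array([-0.875,  0.739,  0.897,  1.873, -0.736,  0.901, -1.314])]
hang 3.141592653589793 4 [array([-0.054,  0.554, -0.33 ,  1.83 ,  0.241,  0.797,  0.936]), array([-0.64 ,  0.596,  0.499,  1.862, -0.391,  0.782,  1.511])]
[4.9, -6.3, 9.3, -0.014, -0.083, 0.026]
[5.6, -6.6, 8.7, -0.014, -0.083, 0.026]
[6.0, -6.9, 8.2, -0.014, -0.083, 0.026]
[6.5, -7.1, 7.5, -0.014, -0.083, 0.026]
[7.0, -7.4, 6.9, -0.014, -0.083, 0.026]
[7.2, -7.7, 6.2, -0.014, -0.083, 0.026]
[7.6, -8.0, 5.4, -0.014, -0.083, 0.026]
```

```bash
python3 - <<'E'
from kin import *
np.set_printoptions(precision=3,suppress=True)
Rd=lambda psi: Ro.from_euler('z',psi).as_matrix()@np.diag([1,-1,-1.])
p=np.array([.478,-.104,.25])
for sgn in (1,-1):
    q=bot.observe()['qpos']
    q,e=ik(p,Rd(-.2),q); print(sgn,q,round(e,4))
    for k in range(1,25):
        q,e=ik(p,Rd(-.2+sgn*np.pi*k/24),q)
        if k%6==0: print(q,round(e,4))
E
```

```text
1 [-0.197  0.406  0.375  2.019 -0.213  0.753 -1.463] 0.0
[-0.043  0.387  0.174  2.012 -0.096  0.75  -0.797] 0.0
[ 0.109  0.382 -0.02   2.004  0.011  0.755 -0.118] 0.0
[ 0.257  0.387 -0.209  1.997  0.113  0.768  0.568] 0.0
[ 0.404  0.403 -0.396  1.989  0.215  0.789  1.254] 0.0
-1 [-0.197  0.406  0.375  2.019 -0.213  0.753 -1.463] 0.0
[-0.353  0.445  0.59   2.026 -0.351  0.769 -2.109] 0.0
[-0.633  0.631  1.055  2.037 -0.715  0.898 -2.52 ] 0.0
[-0.634  0.977  1.42   2.163 -1.26   1.198 -2.52 ] 0.8091
[-0.346  0.949  1.42   2.315 -1.26   1.365 -2.52 ] 2.4371
```

```bash
python3 -m jog '[[[5,-6.5,9,-0.014,-0.083,0.026,1],[5.6,-6.6,8.7,-0.014,-0.083,0.026,1],[6,-6.9,8,-0.014,-0.083,0.026,1],[6.5,-7,7.5,-0.014,-0.083,0.026,1],[7,-7.4,7,-0.014,-0.083,0.026,1]]]' >/dev/null
python3 -m jog '[[[7,-7.7,6,-0.014,-0.083,0.026,1],[7.6,-8,5.4,-0.014,-0.083,0.026,1],[0,0,0,0,0,-0.14,1],[0,0,0,0,0,-0.14,1],[0,0,0,0,0,-0.14,1]]]'
for i in 1; do :; done
python3 -m jog '[[[0,0,0,0,0,-0.14,1],[0,0,0,0,0,-0.14,1],[0,0,0,0,0,-0.14,1],[0,0,0,0,0,-0.14,1],[0,0,0,0,0,-0.14,1]]]' >/dev/null
python3 -m jog '[[[0,0,0,0,0,-0.14,1],[0,0,0,0,0,-0.14,1],[0,0,0,0,0,-0.14,1],[0,0,0,0,0,-0.14,1],[0,0,0,0,0,-0.14,1]]]'
python3 -m jog '[[[0,0,0,0,0,-0.14,1],[0,0,0,0,0,-0.14,1],[0,0,0,0,0,-0.14,1],[0,0,0,0,0,-0.14,1],[0,0,0,0,0,-0.14,1]]]' >/dev/null
python3 -m jog '[[[0,0,0,0,0,-0.14,1],[0,0,0,0,0,-0.14,1],[0,0,0,0,0,-0.14,1],[0,0,0,0,0,-0.14,1],[0,0,0,0,0,0,1]]]'
python3 - <<'E'
from h import *
np.set_printoptions(precision=4,suppress=True)
print(bot.observe()['qpos'])
f=grab('wrist'); save(f,'w2')
for q in ['bronze_center','bronze','bronze_cap']:
    r=bot.spot_point(q,f); print(q,[(np.round(x['xyz'],4),round(x['conf'],2),np.round(proj(f,x['xyz']))) for x in r[:1]])
u,v=map(int,proj(f,[.498,-.104,.05])); 
c=f['img'][max(0,v-50):v+50,u-65:u+65,::-1]; print(u-65,max(0,v-50)); cv2.imwrite('pics/w2c.png',cv2.resize(c,None,fx=6,fy=6,interpolation=cv2.INTER_CUBIC))
E
```

```text
clock: 5.35
position: [0.461, -0.1106, 0.2654]
tool_rot: [3.119, -0.167, 0.284]
force: [-0.0, -0.7, -0.5]
grip_width: 0.0858
finger_force: 0.0
clock: 6.35
position: [0.4609, -0.1109, 0.2655]
tool_rot: [2.973, -0.006, 1.682]
force: [0.3, -0.1, -0.4]
grip_width: 0.0856
finger_force: 0.0
clock: 7.35
position: [0.461, -0.1109, 0.2655]
tool_rot: [3.083, 0.159, 2.934]
force: [0.2, -0.1, 0.2]
grip_width: 0.0855
finger_force: 0.0
[ 0.4986  0.3069 -0.4353  2.105   0.1567  0.5968  1.3368]
bronze_center [(array([ 0.4965, -0.107 ,  0.0347]), 0.73, array([320., 188.]))]
bronze [(array([ 0.4957, -0.1041,  0.0073]), 0.92, array([321., 178.]))]
bronze_cap [(array([ 0.4983, -0.1032,  0.0625]), 0.73, array([325., 199.]))]
258 143
```

View pics/w2c.png

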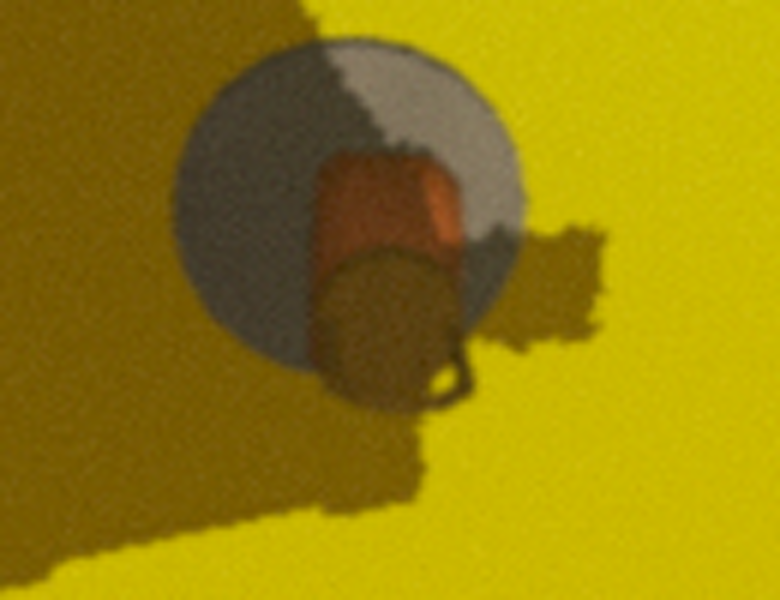

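The crop shows the drum spanning crop x 312–460, with its sides almost vertical in the picture. The cap is at (385,330) and the loop is at the lower right (450,380). I'll fit the position and yaw by silhouette.

```bash
cat > sil.py <<'E'
from h import *
from scipy.optimize import minimize
t=np.linspace(0,2*np.pi,40)
def parts(x,y,z,a,h=27):
    R=Ro.from_euler('z',a).as_matrix(); o=np.array([x,y,z])
    drum=np.vstack([np.c_[22*np.cos(t),s*13+0*t,22*np.sin(t)] for s in(-1,1)])
    cap=np.vstack([np.c_[13*np.cos(t),13*np.sin(t),zz+0*t] for zz in(20,27)])
    return [(p/1000)@R.T+o for p in(drum,cap)]
def mask(f,P,s=4):
    m=np.zeros((400*s,640*s),np.uint8)
    for p in P:
        uv=np.array([proj(f,q) for q in p]); cv2.fillConvexPoly(m,cv2.convexHull(np.round((uv+.5)*s).astype(np.int32)),1)
    return cv2.resize(m.astype(np.float32),(640,400),interpolation=cv2.INTER_AREA)
def fit(fs,regs,x0):
    def c(v):
        e=0
        for f,r in zip(fs,regs):
            m=mask(f,parts(v[0]/1000,v[1]/1000,.033,v[2]/20)); e+=np.abs(m-r).sum()/r.sum()
        return e
    return minimize(c,x0,method='Nelder-Mead',options=dict(initial_simplex=np.array([x0]+[np.add(x0,d) for d in([6,0,0],[0,6,0],[0,0,6])])))
E
python3 - <<'E'
from sil import *
fs=[];rs=[]
for n in ['wrist','top','side']:
    f=grab(n); r=bot.trace('bronze_center',f)[0]; fs.append(f); rs.append(r['region'].astype(np.float32)); print(n,r['conf'],r['region'].sum())
for s in ([0],[0,1,2]):
  for a in (-4,0,):
    o=fit([fs[i] for i in s],[rs[i] for i in s],[498,-105,a]); print(s,np.round(o.x,1),'yaw',round(o.x[2]/20,3),round(o.fun,3))
p,R=pose()
# orange-mask check of residual
c=fs[0]['img'][143:243,258:388].copy(); m=mask(fs[0],parts(o.x[0]/1000,o.x[1]/1000,.033,o.x[2]/20))[143:243,258:388]>.5
big=cv2.resize(c[:,:,::-1],None,fx=4,fy=4); 
for mm,col in((m,(255,255,255)),(rs[0][143:243,258:388]>.5,(255,0,0))):
    k,_=cv2.findContours(cv2.resize(mm.astype(np.uint8),None,fx=4,fy=4,interpolation=0),0,1); cv2.drawContours(big,k,-1,col,1)
cv2.imwrite('pics/fit.png',big)
E
```

```text
wrist 0.65 1013Traceback (most recent call last):
  File "<stdin>", line 4, in <module>
IndexError: list index out of range
```

```bash
python3 - <<'E'
from sil import *
f=grab('wrist'); r=bot.trace('bronze_center',f)[0]['region'].astype(np.float32)
for a in (-6,-2,2):
    o=fit([f],[r],[498,-105,a]); print(np.round(o.x,1),'yaw',round(o.x[2]/20,3),round(o.fun,3))
c=f['img'][143:243,258:388].copy(); m=mask(f,parts(o.x[0]/1000,o.x[1]/1000,.033,o.x[2]/20))[143:243,258:388]>.5
big=cv2.resize(c[:,:,::-1],None,fx=4,fy=4)
for mm,col in((m,(255,255,255)),(r[143:243,258:388]>.5,(255,0,0))):
    k,_=cv2.findContours(cv2.resize(mm.astype(np.uint8),None,fx=4,fy=4,interpolation=0),0,1); cv2.drawContours(big,k,-1,col,1)
cv2.imwrite('pics/fit.png',big)
E
```

```text
[ 499.5 -105.6   -4.2] yaw -0.21 0.105
[ 499.1 -105.8   -4.3] yaw -0.213 0.106
[ 499.2 -105.7   -4.2] yaw -0.209 0.105
```

View pics/fit.png

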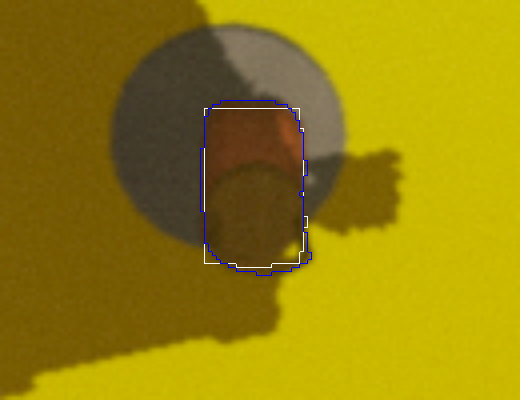

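The white outline (model) follows the traced blue one closely. That puts the bronze at (0.4985, -0.1055) with yaw -0.21. Next I plan the approach.

```bash
python3 - <<'E'
from h import *
Rd=lambda psi: Ro.from_euler('z',psi).as_matrix()@np.diag([1,-1,-1.])
r=plan([.4985,-.1053,.19],Rd(np.pi-.21),4)
E
```

```text
[-5.7, 1.9, 20.2, 0.015, 0.04, 0.001]
[-6.5, 2.2, 20.0, 0.015, 0.04, 0.001]
[-7.3, 2.5, 19.6, 0.015, 0.04, 0.001]
[-8.1, 2.8, 19.3, 0.015, 0.04, 0.001]
```

```bash
python3 -m jog '[[[-5.7,1.9,20,0.015,0.04,0.001,1],[-6.5,2.2,20,0.015,0.04,0.001,1],[-7.3,2.5,19.6,0.015,0.04,0.001,1],[-8.1,2.8,19.3,0.015,0.04,0.001,1],[0,0,0,0,0,0,1]]]'
python3 - <<'E'
from sil import *
Rd=lambda psi: Ro.from_euler('z',psi).as_matrix()@np.diag([1,-1,-1.])
f=grab('wrist'); save(f,'w3'); r=bot.trace('bronze_center',f)
if r:
    o=fit([f],[r[0]['region'].astype(np.float32)],[498,-105,-4]); print(np.round(o.x,1),'yaw',round(o.x[2]/20,3),round(o.fun,3))
plan([.4985,-.1053,.103],Rd(np.pi-.21),4)
E
```

```text
clock: 8.35
position: [0.499, -0.1045, 0.1882]
tool_rot: [3.141, -0.004, 2.933]
force: [0.7, 0.2, -0.0]
grip_width: 0.0852
finger_force: 0.0
[ 498.1 -105.8   -5.3] yaw -0.265 0.075
[-0.1, -0.1, 21.8, 0.0, -0.0, 0.0]
[-0.1, -0.0, 21.8, 0.0, -0.0, 0.0]
[-0.1, -0.1, 21.8, 0.0, -0.0, 0.0]
[-0.1, -0.0, 21.7, 0.0, -0.0, 0.0]
```

```bash
python3 -m jog '[[[0.5,-1.1,21.3,0,0,0.03,1],[0,0,21.3,0,0,0,1],[0,0,21.3,0,0,0,1],[0,0,21.3,0,0,0,1],[0,0,0,0,0,0,1]]]'
python3 -m jog '[[[0,0,0,0,0,0,0],[0,0,0,0,0,0,0],[0,0,0,0,0,0,0],[0,0,0,0,0,0,0],[0,0,0,0,0,0,0]]]' 40
python3 -m jog '[[[0,0,0,0,0,0,0],[0,0,0,0,0,0,0],[0,0,0,0,0,0,0]]]'; python3 lg.py
```

```text
clock: 8.95
position: [0.4966, -0.1064, 0.1043]
tool_rot: [3.141, -0.002, 2.902]
force: [0.2, 0.4, 0.8]
grip_width: 0.0855
finger_force: 0.0
clock: 9.45
position: [0.498, -0.1063, 0.1058]
tool_rot: [3.141, 0.0, 2.902]
force: [-2.5, -0.1, 11.8]
grip_width: 0.0255
finger_force: 40.0
clock: 9.75
position: [0.498, -0.1063, 0.1058]
tool_rot: [3.141, 0.0, 2.902]
force: [-2.9, 0.3, 12.3]
grip_width: 0.0251
finger_force: 40.0
[ 0.294  0.664 -0.268  2.026  0.35   0.494  1.101]
```

Gripped at a width of 25 mm, with the ornament pressed down on its disc by about 12 N. I'll lift gently and move out in front of the hook tip.

```bash
python3 -m jog '[[[0,0,-2,0,0,0,0],[0,0,-4,0,0,0,0],[0,0,-14,0,0,0,0],[0,0,-30,0,0,0,0],[0,0,-40,0,0,0,0]]]'
python3 -m jog '[[[10,15,-20,0,0,-0.014,0],[18,26,-20,0,0,-0.014,0],[18,28,-15,0,0,-0.014,0],[18,28,-15,0,0,-0.014,0],[18,28,-15,0,0,-0.014,0]]]'
python3 -m jog '[[[18,28,-10,0,0,-0.014,0],[18,28,-5,0,0,-0.014,0],[10,15,-5,0,0,-0.014,0],[0,0,0,0,0,0,0],[0,0,0,0,0,0,0]]]'
python3 - <<'E'
from h import *
np.set_printoptions(precision=4,suppress=True)
for n in ['wrist','top','side']:
    f=grab(n); save(f,n+'4')
    for q in ['stand','hook_seat','bronze_cap']:
        r=bot.spot_point(q,f); print(n,q,[(np.round(x['xyz'],4),round(x['conf'],2)) for x in r[:1]])
E
```

```text
clock: 10.25
position: [0.497, -0.1061, 0.196]
tool_rot: [3.141, -0.003, 2.902]
force: [0.6, 0.0, 0.1]
grip_width: 0.0251
finger_force: 39.5
clock: 10.75
position: [0.4426, 0.0341, 0.2818]
tool_rot: [3.141, 0.0, 2.973]
force: [0.2, 0.7, -1.0]
grip_width: 0.0251
finger_force: 39.5
clock: 11.25
position: [0.4094, 0.1098, 0.3006]
tool_rot: [3.141, -0.0, 3.014]
force: [-1.0, 1.2, -0.7]
grip_width: 0.0252
finger_force: 39.5
wrist stand [(array([0.6454, 0.0894, 0.0012]), 0.67)]
wrist hook_seat []
wrist bronze_cap [(array([0.4081, 0.1106, 0.2581]), 0.85)]
top stand [(array([0.6467, 0.0943, 0.0043]), 0.7)]
top hook_seat [(array([0.5558, 0.1066, 0.1978]), 0.8)]
top bronze_cap []
side stand [(array([0.6466, 0.0928, 0.0009]), 0.64)]
side hook_seat [(array([0.5547, 0.1052, 0.2007]), 0.94)]
side bronze_cap [(array([0.4096, 0.1101, 0.2582]), 0.66)]
```

View pics/wrist4.png

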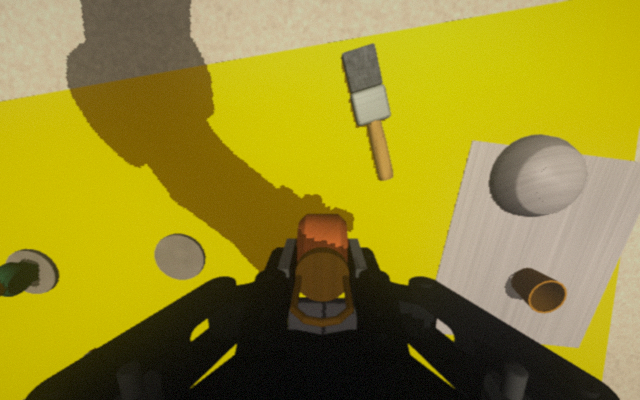

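The ornament sits in the fingers with its cap at (322,280) and the arch of the loop at about (322,320). The stand is out of this view. I'll measure the loop height here and overlay the estimated arm line on the fixed cameras.

```bash
python3 - <<'E'
from h import *
f=grab('wrist'); p,R=f['pose']
for h in (22,25,27,29,32): print(h,np.round(proj(f,p+R@np.array([0,0,.0458-h/1000])),1),np.round(proj(f,p+R@np.array([0,0,.0458-(h+3)/1000])),1))
print('cap',[np.round(proj(f,p+R@np.array([dx,0,.0458])),1) for dx in(-.013,.013)])
w=cv2.resize(f['img'][235:345,272:372,::-1],None,fx=4,fy=4,interpolation=cv2.INTER_CUBIC)
O=np.array([.6477,.0931,0]); a=-.131; Rs=Ro.from_euler('z',a).as_matrix()
outs=[w]
for n,c in(('top',(260,140)),('side',(240,170))):
    g=grab(n); im=g['img'][c[1]:c[1]+70,c[0]:c[0]+70,::-1].copy(); big=cv2.resize(im,None,fx=6,fy=6,interpolation=cv2.INTER_CUBIC)
    for x in((-.125,0,.207),(-.118,0,.2),(-.09,0,.2),(-.013,0,.2),(0,0,.212),(0,0,.018)):
        u=(np.array(proj(g,O+Rs@np.array(x)))+.5-c)*6; cv2.circle(big,tuple(np.int32(u)),2,(255,255,255),-1)
    outs.append(big)
H=440; outs=[cv2.copyMakeBorder(o,0,H-o.shape[0],0,0,0) for o in outs]
o=np.hstack(outs); o=cv2.resize(o,None,fx=800/o.shape[1],fy=800/o.shape[1]) if o.shape[1]>1300 else o
o=cv2.resize(o,(800,int(o.shape[0]*800/o.shape[1]))); print(o.shape); cv2.imwrite('pics/o4.png',o)
gray=f['img'][296:335,322]; print([(296+i,*map(int,v)) for i,v in enumerate(gray)][::1])
E
```

```text
22 [322.1 309.8] [322.2 314.9]
25 [322.2 314.9] [322.2 320.3]
27 [322.2 318.4] [322.2 324. ]
29 [322.2 322.1] [322.2 327.9]
32 [322.2 327.9] [322.2 334.1]
cap [array([322. , 303.8]), array([322.1, 254. ])]
(283, 800, 3)
[(296, 81, 54, 10), (297, 89, 60, 20), (298, 88, 59, 16), (299, 84, 56, 15), (300, 82, 53, 15), (301, 56, 39, 9), (302, 39, 30, 21), (303, 33, 28, 24), (304, 40, 32, 29), (305, 38, 37, 33), (306, 45, 41, 35), (307, 49, 47, 43), (308, 48, 41, 43), (309, 48, 40, 38), (310, 40, 36, 34), (311, 40, 37, 32), (312, 31, 29, 26), (313, 33, 32, 28), (314, 42, 37, 34), (315, 46, 43, 40), (316, 45, 41, 40), (317, 43, 39, 32), (318, 49, 35, 15), (319, 64, 44, 14), (320, 71, 48, 12), (321, 84, 58, 20), (322, 86, 58, 15), (323, 90, 62, 20), (324, 85, 56, 13), (325, 91, 62, 24), (326, 75, 48, 19), (327, 45, 37, 26), (328, 31, 26, 25), (329, 28, 25, 26), (330, 35, 35, 33), (331, 29, 27, 27), (332, 32, 28, 26), (333, 25, 23, 23), (334, 17, 15, 10)]
```

View pics/o4.png

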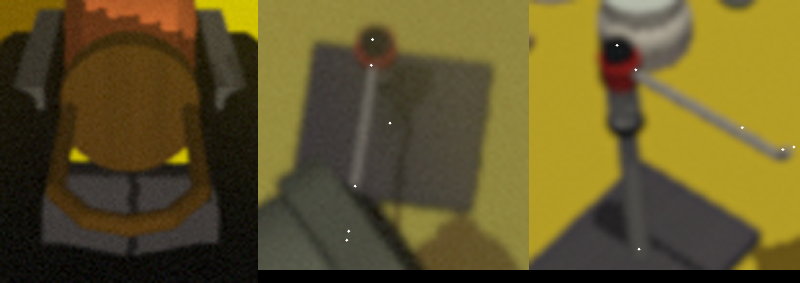

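The white dots land on the arm in both fixed views (seat and tip at (740,128) and (795,148) in the side panel), so the stand estimate holds. The arch's underside is at row 318, about 18.5 mm below the TCP, with the cap about 46 mm below. A TCP height of 0.2325 therefore centres the opening on the hook tip.

```bash
python3 -m jog '[[[-17,3,13.6,0,0,0.001,0],[-17,3,13.6,0,0,0.001,0],[-17,3,13.6,0,0,0,0],[-17,3,13.6,0,0,0,0],[-16,2.4,13.6,0,0,0,0]]]' >/dev/null
python3 -m jog '[[[0,0,0,0,0,0,0],[0,0,0,0,0,0,0]]]'
python3 - <<'E'
from h import *
O=np.array([.6477,.0931,0]); a=-.131; Rs=Ro.from_euler('z',a).as_matrix()
p,R=pose(); print('loop in stand frame',Rs.T@(p-O), bot.observe()['force'])
outs=[]
for n in('side','top'):
    g=grab(n); c=(np.int32(proj(g,O+Rs@np.array([-.12,0,.2])))-[35,30])
    big=cv2.resize(g['img'][c[1]:c[1]+60,c[0]:c[0]+66,::-1],None,fx=6,fy=6,interpolation=cv2.INTER_CUBIC)
    for k,x in enumerate([O+Rs@np.array(v) for v in((-.125,0,.207),(-.118,0,.2),(-.09,0,.2))]+[p+R@np.array([0,0,z]) for z in(.0185,.046)]):
        u=(np.array(proj(g,x))+.5-c)*6; cv2.circle(big,tuple(np.int32(u)),2,(255,255,255) if k<3 else (255,0,255),-1)
    outs.append(big)
cv2.imwrite('pics/o5.png',np.hstack(outs))
E
```

```text
clock: 12.7
position: [0.494, 0.1139, 0.232]
tool_rot: [3.141, -0.002, 3.012]
force: [0.2, -0.2, -0.2]
grip_width: 0.0253
finger_force: 39.5
loop in stand frame [-0.155065    0.00050486  0.2319528 ] [ 0.19185708 -0.21432426 -0.22245177]
```

View pics/o5.png

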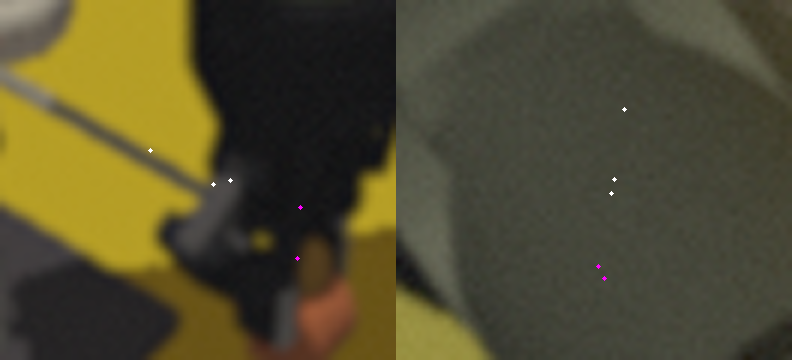

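The side view shows the arm running straight toward the held ornament, and the opening (between the magenta dots) faces the tip. I'll thread it in small steps and watch the force.

```bash
python3 -m jog '[[[-8,-0.5,0,0,0,0,0],[-8,0,0,0,0,0,0],[-8,0,0,0,0,0,0],[0,0,0,0,0,0,0]]]'
python3 -m jog '[[[-5,0,0,0,0,0,0],[-5,0,0,0,0,0,0],[-5,0,0,0,0,0,0],[-5,0,0,0,0,0,0],[0,0,0,0,0,0,0]]]'
python3 - <<'E'
from h import *
O=np.array([.6477,.0931,0]); a=-.131; Rs=Ro.from_euler('z',a).as_matrix()
p,R=pose(); print(Rs.T@(p-O)); f=grab('wrist'); save(f,'w6')
cv2.imwrite('pics/w6c.png',cv2.resize(f['img'][220:350,232:412,::-1],None,fx=4,fy=4,interpolation=cv2.INTER_CUBIC))
E
```

```text
clock: 13.2
position: [0.5192, 0.1099, 0.2322]
tool_rot: [3.141, -0.0, 3.011]
force: [0.3, 0.2, -1.4]
grip_width: 0.025
finger_force: 39.5
clock: 13.7
position: [0.5385, 0.1075, 0.2321]
tool_rot: [3.141, -0.001, 3.012]
force: [0.4, 0.5, 0.2]
grip_width: 0.025
finger_force: 39.5
[-1.10116237e-01 -2.12429594e-05  2.32074896e-01]
```

View pics/w6c.png

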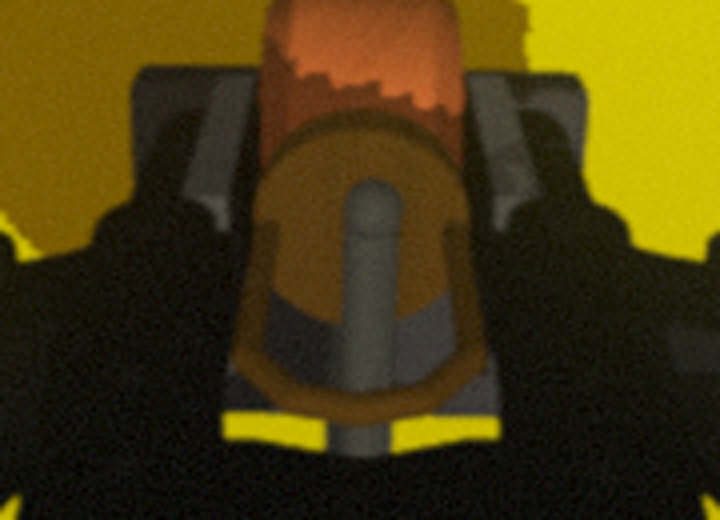

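The bar passes centrally through the loop: the tip is at (372,195) in the crop, and the arch is above it at (360,400). I'll continue to the seat and lower slowly.

```bash
python3 -m jog '[[[-6,0,0,0,0,0,0],[-6,0,0,0,0,0,0],[-6,0,0,0,0,0,0],[-4,0,0,0,0,0,0],[0,0,0,0,0,0,0]]]'
python3 -m jog '[[[0,0,3,0,0,0,0],[0,0,3,0,0,0,0],[0,0,2,0,0,0,0],[0,0,1,0,0,0,0],[0,0,0,0,0,0,0]]]'
for i in 1 2 3; do python3 -m jog '[[[0,0,0,0,0,0,0]]]' | egrep 'pos|force:'; done
```

```text
clock: 14.25
position: [0.5602, 0.1046, 0.232]
tool_rot: [3.141, -0.001, 3.012]
force: [-0.0, 0.2, -0.4]
grip_width: 0.0253
finger_force: 39.5
clock: 14.75
position: [0.5596, 0.1048, 0.223]
tool_rot: [3.141, -0.001, 3.012]
force: [-0.6, 0.1, -0.9]
grip_width: 0.0252
finger_force: 39.5
position: [0.5598, 0.1048, 0.2232]
force: [-0.6, 0.2, -1.2]
finger_force: 39.5
position: [0.5598, 0.1047, 0.2232]
force: [-0.5, -0.0, -0.4]
finger_force: 39.5
position: [0.5598, 0.1048, 0.2232]
force: [0.4, 0.8, -0.8]
finger_force: 39.5
```

```bash
for r in 1; do python3 -m jog '[[[0,0,1,0,0,0,0],[0,0,1,0,0,0,0],[0,0,1,0,0,0,0],[0,0,0,0,0,0,0]]]' | egrep 'pos|force:'
python3 -m jog '[[[0,0,0.5,0,0,0,0],[0,0,0,0,0,0,0]]]' | egrep 'pos|force:'
python3 -m jog '[[[0,0,0.5,0,0,0,0],[0,0,0,0,0,0,0]]]' | egrep 'pos|force:'
python3 -m jog '[[[0,0,0.5,0,0,0,0],[0,0,0,0,0,0,0]]]' | egrep 'pos|force:'; done
```

```text
position: [0.5597, 0.1047, 0.2199]
force: [0.5, 0.1, -0.5]
finger_force: 39.5
position: [0.5597, 0.1047, 0.2196]
force: [-0.6, -0.3, -0.6]
finger_force: 39.5
position: [0.5598, 0.1047, 0.2191]
force: [-0.9, 0.5, -1.5]
finger_force: 39.5
position: [0.5597, 0.1048, 0.2186]
force: [0.0, 0.8, -1.6]
finger_force: 39.5
```

```bash
for i in 1 2 3 4; do python3 -m jog '[[[0,0,0.5,0,0,0,0],[0,0,0,0,0,0,0]]]' | egrep 'pos|force:' ; done
```

```text
position: [0.5597, 0.1047, 0.218]
force: [0.4, 0.6, -1.1]
finger_force: 39.5
position: [0.5597, 0.1047, 0.2176]
force: [-0.0, -0.3, -1.1]
finger_force: 39.5
position: [0.5597, 0.1048, 0.2171]
force: [0.7, -0.0, -1.9]
finger_force: 39.5
position: [0.5597, 0.1047, 0.2165]
force: [-0.3, 0.1, -1.1]
finger_force: 39.5
```

```bash
for i in 1 ; do python3 -m jog '[[[0,0,0.5,0,0,0,0],[0,0,0,0,0,0,0]]]' | egrep 'pos|force:' ; python3 -m jog '[[[0,0,0.5,0,0,0,0],[0,0,0,0,0,0,0]]]' | egrep 'pos|force:' ;python3 -m jog '[[[0,0,0.5,0,0,0,0],[0,0,0,0,0,0,0]]]' | egrep 'pos|force:'; done
```

```text
position: [0.5598, 0.1047, 0.2161]
force: [0.0, -0.3, 0.2]
finger_force: 39.6
position: [0.5598, 0.1047, 0.2157]
force: [-0.3, -0.5, 1.7]
finger_force: 39.7
position: [0.5598, 0.1048, 0.2152]
force: [0.0, -0.5, 2.5]
finger_force: 39.9
```

Contact came at about 0.2163, and the hook load is now about 3.5 N. I'll increase to about 5–6 N and hold.

```bash
python3 -m jog '[[[0,0,0.4,0,0,0,0],[0,0,0,0,0,0,0]]]' | egrep 'pos|force:' ; python3 -m jog '[[[0,0,0.3,0,0,0,0],[0,0,0,0,0,0,0]]]' | egrep 'pos|force:'; for i in 1 2 3; do python3 -m jog '[[[0,0,0,0,0,0,0]]]' | egrep 'pos|force:' ; done
```

```text
position: [0.5598, 0.1048, 0.2148]
force: [-0.4, -0.5, 2.8]
finger_force: 40.1
position: [0.5598, 0.1048, 0.2145]
force: [0.3, -0.4, 4.3]
finger_force: 40.2
position: [0.5598, 0.1048, 0.2145]
force: [-1.5, -0.8, 4.4]
finger_force: 40.2
position: [0.5598, 0.1048, 0.2145]
force: [-0.9, 0.0, 4.9]
finger_force: 40.2
position: [0.5598, 0.1047, 0.2144]
force: [-0.1, 0.2, 5.0]
finger_force: 40.2
```

```bash
for i in 1 2 3; do python3 -m jog '[[[0,0,0,0,0,0,0],[0,0,0,0,0,0,0],[0,0,0,0,0,0,0],[0,0,0,0,0,0,0]]]' | egrep 'clock|pos|force:' ; done
python3 -m jog '[[[0,0,-0.5,0,0,0,0],[0,0,-0.5,0,0,0,0],[0,0,-0.4,0,0,0,0],[0,0,0,0,0,0,0],[0,0,0,0,0,0,0]]]' | egrep 'pos|force:'
```

```text
clock: 18.55
position: [0.5598, 0.1047, 0.2145]
force: [0.3, -0.3, 4.2]
finger_force: 40.2
clock: 18.95
position: [0.5598, 0.1048, 0.2144]
force: [-0.1, 0.3, 4.7]
finger_force: 40.2
clock: 19.35
position: [0.5598, 0.1047, 0.2144]
force: [0.4, -0.5, 4.1]
finger_force: 40.2
position: [0.5597, 0.1048, 0.2157]
force: [-1.2, 0.4, 1.4]
finger_force: 39.8
```

```bash
python3 -m jog '[[[0,0,-0.4,0,0,0,0],[0,0,0,0,0,0,0],[0,0,0,0,0,0,0],[0,0,0,0,0,0,0]]]' 20| egrep 'pos|force:|grip'
python3 -m jog '[[[0,0,0,0,0,0,0.31],[0,0,0,0,0,0,0.33],[0,0,0,0,0,0,0.36],[0,0,0,0,0,0,0.4],[0,0,0,0,0,0,0.45]]]'| egrep 'pos|force:|grip'
python3 -m jog '[[[0,0,0,0,0,0,0.55],[0,0,0,0,0,0,0.65],[0,0,0,0,0,0,0.75],[0,0,0,0,0,0,0.75],[0,0,0,0,0,0,0.75]]]'| egrep 'clock|pos|force:|grip'
python3 - <<'E'
from h import *
for n in('wrist','side'):
    f=grab(n); save(f,n+'7'); r=bot.spot_point('bronze_center',f); print(n,[(np.round(x['xyz'],4),round(x['conf'],2)) for x in r[:1]])
E
```

```text
position: [0.5597, 0.1047, 0.2162]
force: [0.4, -0.6, 0.1]
grip_width: 0.0253
finger_force: 39.7
position: [0.5598, 0.1048, 0.2162]
force: [-0.6, 0.5, 0.2]
grip_width: 0.0381
finger_force: 0.0
clock: 21.25
position: [0.5597, 0.1048, 0.2162]
force: [0.1, 0.7, -0.5]
grip_width: 0.0642
finger_force: 0.0
wrist [(array([0.5598, 0.107 , 0.1439]), 0.57)]
side [(array([0.6999, 0.3345, 0.0556]), 0.58)]
```

Released, and the ornament is hanging where expected. I'll withdraw straight up.

```bash
python3 -m jog '[[[0,0,-5,0,0,0,0.75],[0,0,-10,0,0,0,0.75],[0,0,-15,0,0,0,0.75],[0,0,-20,0,0,0,0.75],[0,0,-20,0,0,0,0.75]]]'| egrep 'pos|force:'
python3 -m jog '[[[0,0,-20,0,0,0,0.75],[0,0,-20,0,0,0,0.75],[0,0,-20,0,0,0,0.75],[20,0,-10,0,0,0,0.75],[20,0,0,0,0,0,0.75]]]'| egrep 'pos|force:'
python3 -m jog '[[[30,0,0,0,0,0,0.75],[20,0,0,0,0,0,0.75],[0,0,0,0,0,0,0.75],[0,0,0,0,0,0,0.75],[0,0,0,0,0,0,0.75]]]'| egrep 'clock|pos|force:'
cat > chk.py <<'E'
from h import *
for n in('wrist','side','top'):
    f=grab(n); save(f,n+'8')
    for q in('bronze_center','stand','green_center'):
        r=bot.spot_point(q,f); print(n,q,[(np.round(x['xyz'],4),round(x['conf'],2)) for x in r[:2]])
E
python3 chk.py
```

```text
position: [0.5598, 0.1048, 0.2882]
force: [0.3, -0.7, 0.4]
finger_force: 0.0
position: [0.52, 0.1102, 0.3588]
force: [-0.9, 0.2, -0.4]
finger_force: 0.0
clock: 22.95
position: [0.4712, 0.1162, 0.3569]
force: [-0.8, 0.2, 0.1]
finger_force: 0.0
wrist bronze_center [(array([0.5589, 0.1069, 0.14  ]), 0.89)]
wrist stand [(array([0.6474, 0.0929, 0.0012]), 0.61), (array([0.5578, 0.1084, 0.1189]), 0.57)]
wrist green_center [(array([ 0.4863, -0.3289,  0.0315]), 0.86)]
side bronze_center []
side stand [(array([6.445e-01, 9.080e-02, 4.000e-04]), 0.96), (array([0.4401, 0.3886, 0.026 ]), 0.38)]
side green_center [(array([ 0.4862, -0.3333,  0.0321]), 0.71)]
top bronze_center []
top stand [(array([0.6487, 0.0943, 0.0038]), 0.79)]
top green_center [(array([ 0.4876, -0.3325,  0.0386]), 0.51)]
```

```bash
W='[[[0,0,0,0,0,0,0.75],[0,0,0,0,0,0,0.75],[0,0,0,0,0,0,0.75],[0,0,0,0,0,0,0.75],[0,0,0,0,0,0,0.75]]]'
for i in 1 2 3 4 5 6; do python3 -m jog '[[[0,0,0,0,0,0,0.75],[0,0,0,0,0,0,0.75],[0,0,0,0,0,0,0.75],[0,0,0,0,0,0,0.75],[0,0,0,0,0,0,0.75]]]' | grep clock; done
python3 - <<'E'
from h import *
F=[]
for i in range(7):
    f=grab('wrist'); r=bot.trace('bronze_center',f); print(r and (round(r[0]['conf'],2),np.round(np.argwhere(r[0]['region']).mean(0),2),r[0]['region'].sum())); 
    F.append(f['img'].astype(float))
u,v=map(int,proj(f,[.559,.106,.14])); s=slice(max(v-40,0),v+40),slice(u-40,u+40)
print([round(np.abs(a[s]-F[0][s]).mean(),2) for a in F], 'bg',[round(np.abs(a[:80,:80]-F[0][:80,:80]).mean(),2) for a in F])
print(bot.spot_point('bronze_center',f)[0], bot.spot_point('hook_seat',f)[:1])
E
```

```text
clock: 24.05
clock: 24.55
clock: 25.05
clock: 25.55
clock: 26.05
clock: 26.55
(0.83, array([274.25, 322.29]), np.int64(966))
(0.77, array([274.48, 322.11]), np.int64(981))
(0.72, array([273.15, 321.91]), np.int64(908))
(0.63, array([272.39, 321.35]), np.int64(840))
(0.7, array([274.16, 322.05]), np.int64(978))
(0.65, array([273.86, 322.36]), np.int64(943))
(0.59, array([274.78, 322.29]), np.int64(990))
[np.float64(0.0), np.float64(3.02), np.float64(3.0), np.float64(3.03), np.float64(3.02), np.float64(2.99), np.float64(2.99)] bg [np.float64(0.0), np.float64(2.6), np.float64(2.65), np.float64(2.61), np.float64(2.63), np.float64(2.6), np.float64(2.56)]
{'xyz': [0.5604, 0.1065, 0.1424], 'conf': 0.75} [{'xyz': [0.5577, 0.104, 0.2025], 'conf': 0.63}]
```

The ornament is hanging at rest: the frame differences over 0.35 s are only sensor noise. Handing in.

```bash
python3 -c "
from workcell import bot
print(bot.job_done())"
```

```text
the job is handed in; nothing more can be done
None
```

The bronze ornament hangs at rest on the drying stand's hook by its loop, after a steady tug of about 5.5 N on the hook held for over a second while gripped; I handed the job in at about 27 s of the 56 s allowed.

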